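# Unhook the parts basket from the drip rack and stand it in its tray

## Task

Take the wire parts basket, with the wooden block in it, off the drip rack: lift its handle bar up under the rack's sprung brass keeper until it is past the red lips, draw it out towards the open front of the rack, and set the basket down gently, flat inside the blue tray, then let go. Go by feel and never strain the rack: the lips are set to a different height each time. Keep the basket level enough that the block stays in it, and leave the jars, bottles and tape where they are.

Things in the scene. Friction and masses are not known exactly. Their poses are not given: they have to be found in the camera images.
- rack: Steel drip rack, fixed. Origin: underside of its 170 x 190 x 12 mm base, below the middle of the hung bar. x points to its back (posts at x = 105 mm), -x is the open front, y along the bar, z up. Two level arms, 8 mm wide, at y = +58 and -58 mm, tops at z = 150 mm, carry the bar. Between them (|y| < 54 mm) front and top are open. More than 18 N on the rack is too much.
- rack_mid (a point): Midpoint between the rack's two arms at the height of a resting bar's centre (rack frame 0, 0, 154 mm); axes as the rack.
- rack_front (a point): Point of the rack at 154 mm height, midway between its two red lips (rack frame -14, 0, 154 mm); axes as the rack. The lips are rigid uprights, 8 mm wide, one in front of each arm, from x = -17 to -11 mm in the rack frame. They are set together to a height that is not reported: their tips stand 22 to 50 mm above the arm tops.
- rack_back (a point): Point of the rack at 154 mm height, by the keeper's back (rack frame 82, 0, 154 mm). The keeper is two 8 mm brass rods above the arms, front ends at x = -18 mm. Its underside rests 2 mm above the lip tips; the 8 mm bar must push it up 6 mm to clear them. It springs: 3 N to start, 0.3 N per mm more, hard stop at 14 mm (7.2 N), wherever the lips are set.
- basket: Wire basket 64 (x) x 96 (y) x 45 mm with a fixed upright handle, about 0.2 kg (0.16 to 0.26), hung on the rack by its bar. Origin at the centre of its underside. The bar, 8 mm thick, 144 mm long along y with 12 mm black end balls, runs 123 mm above the underside; uprights at y = +45 and -45 mm.
- basket_grip (a point): Centre of the wooden grip on the basket's bar, 14 (x) x 50 (y) x 20 mm, 123 mm above the underside; to be pinched from above across x. Axes as the basket.
- block: Small wooden block 43 x 71 x 24 mm, 0.05 kg, lying loose in the basket; origin at the centre of its underside.
- tray: Blue open tray, fixed to the bench, 92 (x) x 124 (y) x 26 mm outside, 84 x 116 mm inside; origin at the centre of its underside. The basket fits with its long side along the tray's long side (y), either way round.
- tray_in (a point): Centre of the tray's inner floor; axes as the tray.
- jar_bronze: Low jar of bronze paint with black lid, 48 mm across, 66 mm high; origin at the centre of its underside; leave alone.
- paint_slate: Slate-blue dropper paint bottle, 38 mm across, 109 mm high; origin at the centre of its underside; leave alone.
- glue_bottle: White glue bottle with black nozzle, 57 mm across, 173 mm high; origin at the centre of its underside; leave alone.
- jar_white: Grey jar with white lid, 49 mm across, 52 mm high; origin at the centre of its underside; leave alone.
- masking_tape: Roll of masking tape lying flat, 98 mm across, 25 mm high; origin at the centre of its underside; leave alone.
Mind the look-alikes: they are no part of the job. There is more than one size of the block; the job needs the smaller.

How it is judged (in metres and radians):
On the way:
1. the basket's bar has come out over the lips: it is in front of them, no lower than where it hung, and touches the rack no more (x of basket_grip in the frame of rack below -0.035 m and z of basket_grip in the frame of rack above 0.154 m and contact force between basket and rack below 0.3 N), for 0.1 s.
At the end, for the whole second after the job is handed in: The basket stands in the tray, flat on its floor (underside within 4 mm of it, tilt under 0.06 rad, centre within 14 mm of the tray's in x and y), at rest and released, with the block still in it (origins within 40 mm) (x of basket in the frame of tray_in between -0.014 and 0.014 m and y of basket in the frame of tray_in between -0.014 and 0.014 m and z of basket in the frame of tray_in below 0.004 m and angle between basket's own z axis and vertical below 0.06 rad and linear speed of basket below 0.02 m/s and distance between block and basket below 0.04 m); the robot touches nothing.
It fails at once if the rack is strained: more than 18 N on it (by anything) (contact force between rack and anything else above 18 N).
It fails at once if the basket is put down hard: more than 40 N between it and the tray (contact force between basket and tray above 40 N).
It fails at once if the basket tips more than 0.6 rad (angle between basket's own z axis and vertical above 0.6 rad).
It fails at once if the block leaves the basket (origins over 50 mm apart) (distance between block and basket above 0.05 m).
It fails at once if a jar, a bottle or the tape is moved more than 25 mm (distance of any of jar_bronze, paint_slate, glue_bottle, jar_white, masking_tape from where it was at the start of the episode above 0.025 m).
It also fails if it takes over 51 s, if anything falls off the work surface, if the arm or the gripper's body presses on something with over 40 N, if the wrist force passes 120 N, or if a joint passes its speed limit or range.

## Robot

A 6-joint arm with a two-finger parallel gripper is mounted at the origin on a cart in front of the work surface, level with it; the furniture and walls round the work are solid. World frame = base frame: x ahead of the robot, y to its left, z up, the work surface at z = 0. Lengths are in m, angles in degrees, forces in N, time in s.
With the tool pointing down it reaches from about 0.3 to 0.75 m from the base axis. Payload 8.5 kg.
Tool frame: the origin (TCP) lies midway between the tips of the shut fingers; the grasp point (between the pads) lies env.tcp_to_grasp behind it (env.tcp_to_grasp is the distance from the TCP to the grasp point, in m); z points along the fingers, y is the line along which they close (so a half turn about z gives the same grasp; the last joint's range is limited). The gripper opens to 85 mm and grips with 20 to 120 N. Pads are 22 mm wide; open, the fingers measure 114 mm over their backs; the gripper's body (76 mm by 85 mm) begins 54 mm behind the grasp point. The pads swing forward as they close: fully open they stand 13 mm farther back than shut.
Start: joints at [62.779, 21.807, 74.336, -0, 83.858, -12.336], TCP at [0.141, 0.532, 0.231] pointing down, gripper open.
Joint ranges: [-178.18, 178.18], [-50.72, 133.34], [12.68, 142.11], [-81.47, 261.47], [9.98, 163.14], [-165.26, 165.26]. Speed limits (degrees/s): [136.94, 136.94, 180, 180, 180, 180].

## Interface

Orientations are given as a 3x3 rotation matrix whose columns are the frame's x, y, z axes.
In Python, from rig import observe, optics, job, env gives the robot as it stands. The module is installed in compiled form; this text tells all that it offers.
- The arm moves only by the shell command python3 -m jog 'ROWS' [FORCE]. ROWS is JSON, a list of rows, each a list of 7 numbers: the turn, a rotation vector about the tool's x, y, z in rad, then the shift along the tool's x, y, z in m, then the opening in per cent of the stroke, from 0 (shut) to 100 (fully open). A call has 1 to 10 rows; each row shifts and turns the commanded pose from where the row before left it, along the tool's axes as they then stand; what a row does not reach is not made up. A row lasts 1/8 s, in which the tool goes at most 62.5 mm and 10.7 degrees, less where a joint would pass 70% of its speed; a pose out of reach is approached as far as the arm can. A call is refused whole if a number of a shift passes 0.0625 or a number of a turn 0.188, either way. A call with a gripper value outside its range is refused whole. The fingers move at their own pace and stop on an object; FORCE is the grip in N (left out, the last holds). Time passes only in rows, so rows that do not move let the fingers close. It gives the time, the measured TCP pose, the force, the opening and the grip force at its end, in the units of the state.
- observe(): the state, without advancing time (a new reading comes with each control period).
- optics.get_image(name): name is "scene" or "top"; returns a dict with "pixels" (400x640x3 uint8, red, green, blue), "mtx" (3x3 intrinsics, pixels), "rvec" (rotation vector, rad) and "tvec" (3), from world to camera coordinates, as OpenCV has them. Camera axes: x right, y down, z forward; pixel columns grow to the right and rows downward; lengths in m; the calibration is good to about 2 mm. A picture is of the moment at which its call begins. There is no depth.
- job.close_job(): hands the job in; it is judged then, once.
The state is a dict: "time_s": time; "q": joint angles; "qvel": joint speeds; "joint_efforts": joint torques, N m; "position": TCP position; "tool_rot": TCP orientation; "ft_force": force on the tool from outside, world axes, zero at the start; "wrist_torque": the same for the moment, N m; "grip_width": finger opening in m; "gripper_force": force on a finger pad.
Only numpy, scipy, OpenCV 4.12 (cv2) and the standard library are available. Lean on these libraries where they do the work, as an engineer would, in place of code of your own. Each camera call takes 0.05 s, during which the arm holds its last target. There are 200 camera calls.

## Working session

There is one attempt and no reset: what is moved stays moved. The work goes in short steps, Python scripts to look and compute and a shell command to move; the robot and the scene stay as the last step left them, time stands still between calls to the robot, and variables do not carry over. Pictures are saved under pics/ and viewed, at most 10 in all, crops included, and the job is handed in when it is done.

```bash
mkdir -p pics; python3 - <<'E'
from rig import observe, optics, env
import cv2, numpy as np, pickle
d={}
for n in("scene","top"):
    im=optics.get_image(n); d[n]=im; cv2.imwrite(f"pics/{n}0.png",im["pixels"][:,:,::-1])
    R=cv2.Rodrigues(np.array(im["rvec"],float))[0]; print(n,im["mtx"],(-R.T@np.array(im["tvec"]).ravel()).round(3),R.round(2))
pickle.dump(d,open("d0.pkl","wb"))
s=observe(); print({k:np.round(v,3).tolist() for k,v in s.items()}, env.tcp_to_grasp)
E
```

```text
scene [[419.75017419   0.         317.26989519]
 [  0.         419.75017419 194.1839168 ]
 [  0.           0.           1.        ]] [-0.162 -0.31   1.092] [[ 0.58 -0.81  0.02]
 [-0.62 -0.46 -0.63]
 [ 0.52  0.36 -0.78]]
top [[361.32919631   0.         320.26903233]
 [  0.         361.32919631 192.91954089]
 [  0.           0.           1.        ]] [0.229 0.135 1.361] [[-0.12 -0.99 -0.01]
 [-0.97  0.12 -0.2 ]
 [ 0.2  -0.02 -0.98]]
{'time_s': 0.1, 'q': [62.778, 21.838, 74.378, -0.001, 83.858, -12.337], 'qvel': [0.04, -0.156, -0.147, -0.003, 0.007, 0.026], 'joint_efforts': [0.004, -44.921, -23.166, -0.0, 0.004, -0.0], 'position': [0.141, 0.531, 0.231], 'tool_rot': [[-0.966, 0.257, -0.001], [0.257, 0.966, -0.001], [0.0, -0.001, -1.0]], 'ft_force': [0.057, 0.186, 0.708], 'wrist_torque': [-0.028, 0.009, 0.014], 'gripper_force': 0.0, 'grip_width': 0.085} 0.0187
```

View pics/scene0.png

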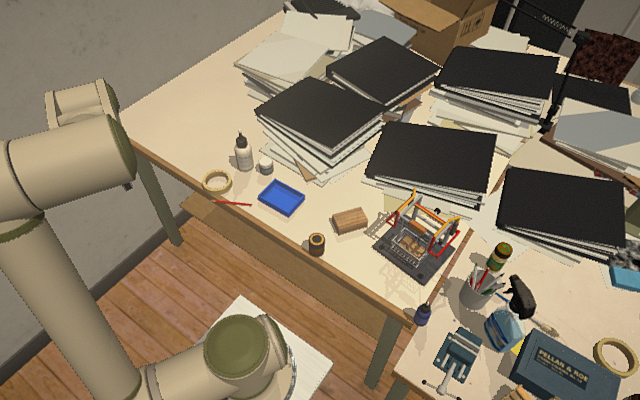

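View pics/top0.png

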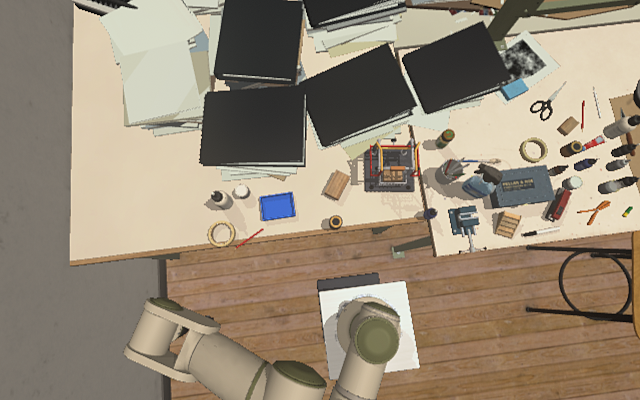

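The tray is at top (278,207), with the rack and basket at (390,165). The bronze jar is at (335,222) and the larger block, which I should ignore, is at (337,185). I'll zoom in on the rack in both views.

```bash
python3 - <<'E'
import cv2, numpy as np
a=cv2.imread("pics/top0.png")[130:205,350:430]; b=cv2.imread("pics/scene0.png")[180:290,365:475]
cv2.imwrite("pics/zoom.png",np.hstack([cv2.resize(a,(400,375),interpolation=2)[:375],cv2.resize(b,(375,375),interpolation=2)]))
E
```

```text
(no output)
```

View pics/zoom.png

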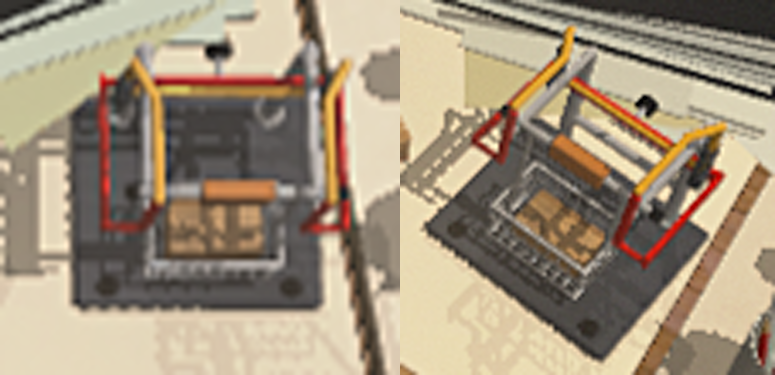

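The top view shows the rack's open front facing the robot (image bottom), with the wooden grip at about (398,168). In the scene view the grip is at about (418,227). Next I'll measure the grip, the rack yaw and the tray.

```bash
cat > h.py <<'E'
import cv2, numpy as np, pickle
def ray(im,p):
    R=cv2.Rodrigues(np.array(im["rvec"],float))[0]; c=-R.T@np.array(im["tvec"],float).ravel()
    u=cv2.undistortPoints(np.array([[p]],float),np.array(im["mtx"]),None)[0,0]
    v=R.T@np.array([u[0],u[1],1.]); return c,v/np.linalg.norm(v)
def plane(im,p,z):
    c,v=ray(im,p); return c+v*(z-c[2])/v[2]
def tri(a,p,b,q):
    c,v=ray(a,p); d,w=ray(b,q)
    t=np.linalg.lstsq(np.c_[v,-w],d-c,rcond=None)[0]; x,y=c+v*t[0],d+w*t[1]
    return (x+y)/2,np.linalg.norm(x-y)
E
python3 - <<'E'
from h import *
np.set_printoptions(precision=4,suppress=True)
d=pickle.load(open("d0.pkl","rb"))
rois={"scene":(405,215,432,240),"top":(386,160,410,174)}
g={};tc={}
for n,im in d.items():
    hsv=cv2.cvtColor(im["pixels"],cv2.COLOR_RGB2HSV)
    x0,y0,x1,y1=rois[n]; m=np.zeros(hsv.shape[:2],np.uint8)
    m[y0:y1,x0:x1]=cv2.inRange(hsv[y0:y1,x0:x1],(5,130,90),(17,255,230))
    k,l,st,ce=cv2.connectedComponentsWithStats(m)
    for i in range(1,k):
        if st[i,4]>8: print(n,"grip",st[i],ce[i])
    b=cv2.inRange(hsv,(105,170,60),(130,255,255)); k,l,st,ce=cv2.connectedComponentsWithStats(b)
    i=1+np.argmax(st[1:,4]); q=cv2.approxPolyDP(cv2.convexHull(np.argwhere(l==i)[:,::-1].astype(np.float32)),4,True)[:,0]
    r=cv2.minAreaRect(np.array([plane(im,p,0.026)[:2] for p in np.argwhere(l==i)[:,::-1]],np.float32)*1000)
    print(n,"tray",st[i],"rect mm",r); print(np.array([plane(im,p,0.026) for p in q]))
t,s=d["top"],d["scene"]
print("grip",tri(t,(398,168),s,(418,227.5)),plane(t,(398,168),.164))
for nm,p in {"FL":(364.4,191.4),"FR":(414.4,191)}.items(): print(nm,plane(t,p,.012))
print("scene base F,L", plane(s,(423.7,284.8),.012),plane(s,(373.,246),.012))
cv2.imwrite("pics/tz.png",np.hstack([cv2.resize(t["pixels"][185:230,250:305,::-1],None,fx=7,fy=7),cv2.resize(s["pixels"][173:218,253:308,::-1],None,fx=7,fy=7)]))
E
```

```text
scene grip [409 219  18  16 129] [417.0388 226.7907]
scene grip [405 236   7   4  13] [407.6923 238.    ]
scene tray [502 335   6   8  19] rect mm ((447.3638610839844, -486.154541015625), (18.795835494995117, 7.289831161499023), 56.6013069152832)
[[ 0.4439 -0.4951  0.026 ]
 [ 0.4556 -0.4803  0.026 ]]
top grip [391 166  14   4  55] [397.3818 167.5273]
top tray [264 198  28  22 425] rect mm ((465.5823974609375, 272.429443359375), (69.28743743896484, 97.739990234375), 1.4041123390197754)
[[0.432  0.2304 0.026 ]
 [0.4315 0.3166 0.026 ]
 [0.4969 0.3216 0.026 ]
 [0.5008 0.2305 0.026 ]]
grip (array([ 0.5314, -0.1668,  0.157 ]), np.float64(0.0007059904335401025)) [ 0.5294 -0.1648  0.164 ]
FL [ 0.4925 -0.0604  0.012 ]
FR [ 0.47   -0.2495  0.012 ]
scene base F,L [ 0.4715 -0.2483  0.012 ] [ 0.4974 -0.0659  0.012 ]
```

View pics/tz.png

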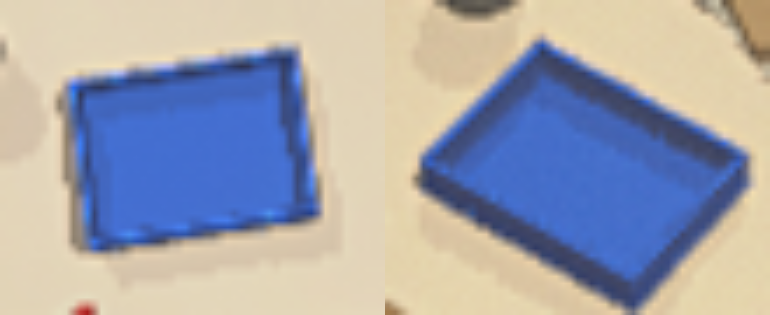

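The crops show the tray rim corners clearly: about (68,82), (298,48), (318,212), (92,248) in the top half and (422,163), (541,40), (748,157), (635,283) in the scene half. I'll compute the tray pose and the first move.

```bash
python3 - <<'E'
from h import *
from rig import observe
np.set_printoptions(precision=4,suppress=True)
d=pickle.load(open("d0.pkl","rb")); t,s=d["top"],d["scene"]
f=lambda p,x,y:(x+p[0]/7-.5,y+p[1]/7-.5)
for P,im,o in (([(68,82),(298,48),(318,212),(92,248)],t,(250,185)),([(37,163),(156,40),(363,157),(250,283)],s,(253,173))):
    c=np.array([plane(im,f(p,*o),.026)[:2] for p in P]); L=np.linalg.norm(np.roll(c,-1,0)-c,axis=1)
    e=c[0]+c[3]-c[1]-c[2] if im is t else c[0]+c[1]-c[2]-c[3]
    print("tray",c.mean(0),L,"alt dirs",[np.degrees(np.arctan2(*v[::-1])) for v in (c[0]-c[1],c[1]-c[2])])
print("grip",tri(t,(397.7,167.7),s,(417.4,227.1)))
# yaw of rack from grip line
y=-np.radians(7); X=np.array([np.cos(y),np.sin(y)])
print("X",X)
q=observe(); print("q",q["position"], np.degrees(np.arctan2(q["tool_rot"][1][1],q["tool_rot"][0][1])))
E
```

```text
tray [0.4775 0.2737] [0.125  0.0901 0.1213 0.0913] alt dirs [np.float64(91.37673971791533), np.float64(0.5312193771714906)]
tray [0.4789 0.2729] [0.0917 0.1235 0.0887 0.1225] alt dirs [np.float64(-177.64508782347775), np.float64(90.4731051838414)]
grip (array([ 0.5321, -0.1654,  0.1572]), np.float64(0.0006589137922031851))
X [ 0.9925 -0.1219]
q [0.1412 0.5313 0.2308] 75.11493020148961
```

```bash
python3 -m jog '[[0,0,0.18,0,0,-0.01,100],[0,0,0.18,0,0,-0.01,100],[0,0,0.18,0,0,-0.01,100],[0,0,0.18,0,0,-0.01,100],[0,0,0.18,0,0,-0.01,100],[0,0,0.18,0,0,-0.01,100],[0,0,0.18,0,0,-0.01,100],[0,0,0.18,0,0,-0.01,100]]' 40
python3 -m jog '[[0,0,0,-0.045,0.034,0,100],[0,0,0,-0.045,0.034,0,100],[0,0,0,-0.045,0.034,0,100],[0,0,0,-0.045,0.034,0,100],[0,0,0,-0.045,0.034,0,100],[0,0,0,-0.045,0.034,0,100],[0,0,0,-0.045,0.034,0,100],[0,0,0,-0.045,0.034,0,100],[0,0,0,-0.045,0.034,0,100],[0,0,0,-0.045,0.034,0,100]]'
python3 -m jog '[[0,0,0,-0.045,0.034,0,100],[0,0,0,-0.045,0.034,0,100],[0,0,0,-0.045,0.034,0,100],[0,0,0,-0.03,0.01,0,100],[0,0,0,0,0,0,100],[0,0,0,0,0,0,100]]'
python3 - <<'E'
from rig import observe
import numpy as np
s=observe(); print(s["position"],np.round(s["tool_rot"],4),s["q"],s["ft_force"])
e=np.array([.531,-.165,.31])-s["position"]; print("to go tool",np.array(s["tool_rot"]).T@e)
E
```

```text
time_s: 1.1
position: [0.1412, 0.5314, 0.3113]
tool_rot: [[0.135, 0.991, -0.0], [0.991, -0.135, -0.001], [-0.001, -0.0, -1.0]]
ft_force: [-0.4, 0.6, 1.6]
grip_width: 0.0853
gripper_force: 0.0
time_s: 2.35
position: [0.421, 0.0397, 0.3112]
tool_rot: [[0.129, 0.992, -0.0], [0.992, -0.129, 0.0], [0.0, -0.0, -1.0]]
ft_force: [1.1, 0.0, 0.2]
grip_width: 0.0853
gripper_force: 0.0
time_s: 3.1
position: [0.5101, -0.1358, 0.3112]
tool_rot: [[0.128, 0.992, -0.0], [0.992, -0.128, 0.001], [0.0, -0.0, -1.0]]
ft_force: [-0.5, 0.2, 0.3]
grip_width: 0.0853
gripper_force: 0.0
[ 0.51013809 -0.13582135  0.31121111] [[ 1.284e-01  9.917e-01 -4.000e-04]
 [ 9.917e-01 -1.284e-01  5.000e-04]
 [ 5.000e-04 -5.000e-04 -1.000e+00]] [-2.77767915e+01  1.69945788e+01  6.84855742e+01  1.52123650e-02
  9.45551731e+01 -2.03965113e+01] [-0.50551658  0.16418097  0.25176281]
to go tool [-0.02625819  0.02443723  0.00118708]
```

```bash
python3 -m jog '[[0,0,0,-0.026,0.0244,0,60],[0,0,0,0,0,0.03,60],[0,0,0,0,0,0.03,60],[0,0,0,0,0,0,60],[0,0,0,0,0,0,60]]'
python3 - <<'E'
from rig import optics
from h import *
d={n:optics.get_image(n) for n in("scene","top")}; pickle.dump(d,open("d1.pkl","wb"))
cv2.imwrite("pics/c1.png",np.hstack([cv2.resize(d["scene"]["pixels"][150:290,365:475,::-1],None,fx=4,fy=4,interpolation=2)[:400],cv2.resize(d["top"]["pixels"][120:210,350:430,::-1],(355,400),interpolation=2)]))
E
```

```text
time_s: 3.72
position: [0.5317, -0.1649, 0.2529]
tool_rot: [[0.128, 0.992, 0.002], [0.992, -0.128, -0.001], [-0.001, 0.002, -1.0]]
ft_force: [0.6, -0.3, -0.0]
grip_width: 0.0512
gripper_force: 0.0
```

View pics/c1.png

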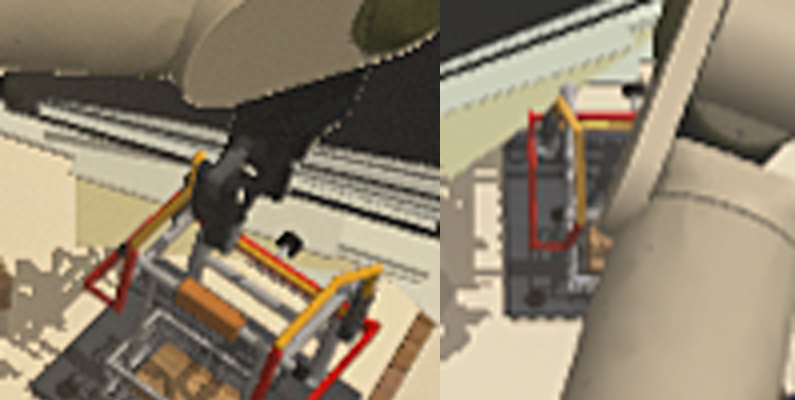

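The scene view shows the fingers hanging between the keeper rods, with the grip at crop (210,310) just below them. That agrees with the measurement, so I'm descending.

```bash
python3 -m jog '[[0,0,0,0,0,0.03,60],[0,0,0,0,0,0.03,60],[0,0,0,0,0,0.03,60],[0,0,0,0,0,0.02,60],[0,0,0,0,0,0.006,60],[0,0,0,0,0,0,60]]'
python3 -m jog '[[0,0,0,0,0,0,40],[0,0,0,0,0,0,25],[0,0,0,0,0,0,20]]'
```

```text
time_s: 4.58
position: [0.5317, -0.1656, 0.1361]
tool_rot: [[0.129, 0.992, 0.001], [0.992, -0.129, -0.001], [-0.0, 0.001, -1.0]]
ft_force: [-0.0, -0.6, 0.6]
grip_width: 0.0517
gripper_force: 0.0
time_s: 4.95
position: [0.5316, -0.1656, 0.1358]
tool_rot: [[0.129, 0.992, 0.001], [0.992, -0.129, -0.001], [-0.0, 0.001, -1.0]]
ft_force: [1.6, -0.1, 0.3]
grip_width: 0.0173
gripper_force: 0.5
```

```bash
python3 -m jog '[[0,0,0,0,0,0,18],[0,0,0,0,0,0,16],[0,0,0,0,0,0,0],[0,0,0,0,0,0,0]]' 40
```

```text
time_s: 5.45
position: [0.5315, -0.1656, 0.1357]
tool_rot: [[0.129, 0.992, 0.001], [0.992, -0.129, -0.0], [-0.0, 0.001, -1.0]]
ft_force: [1.3, -0.5, 4.5]
grip_width: 0.0135
gripper_force: 40.6
```

```bash
python3 -m jog '[[0,0,0,0,0,-0.003,0],[0,0,0,0,0,-0.003,0],[0,0,0,0,0,-0.003,0],[0,0,0,0,0,-0.003,0],[0,0,0,0,0,0,0],[0,0,0,0,0,0,0]]'
python3 -m jog '[[0,0,0,0,0,-0.002,0],[0,0,0,0,0,0,0]]'
```

```text
time_s: 6.2
position: [0.5312, -0.1654, 0.1473]
tool_rot: [[0.129, 0.992, -0.0], [0.992, -0.129, 0.0], [0.0, -0.0, -1.0]]
ft_force: [-0.1, 0.0, -1.8]
grip_width: 0.0133
gripper_force: 39.8
time_s: 6.45
position: [0.5313, -0.1655, 0.1495]
tool_rot: [[0.129, 0.992, 0.0], [0.992, -0.129, -0.0], [-0.0, 0.0, -1.0]]
ft_force: [-0.7, 1.0, -2.2]
grip_width: 0.0134
gripper_force: 39.8
```

```bash
python3 -m jog '[[0,0,0,0,0,-0.002,0],[0,0,0,0,0,-0.002,0],[0,0,0,0,0,0,0]]' | grep -E "pos|ft"
python3 -m jog '[[0,0,0,0,0,-0.002,0],[0,0,0,0,0,-0.002,0],[0,0,0,0,0,0,0]]' | grep -E "pos|ft"
```

```text
position: [0.5313, -0.1655, 0.1535]
ft_force: [0.6, 0.0, -2.2]
position: [0.5313, -0.1655, 0.1575]
ft_force: [-0.0, -0.9, -2.0]
```

```bash
python3 -m jog '[[0,0,0,0,0,-0.002,0],[0,0,0,0,0,-0.002,0],[0,0,0,0,0,0,0]]' | grep -E "pos|ft"
python3 -m jog '[[0,0,0,0,0,-0.002,0],[0,0,0,0,0,-0.002,0],[0,0,0,0,0,0,0]]' | grep -E "pos|ft"
```

```text
position: [0.5312, -0.1654, 0.1611]
ft_force: [0.5, -0.7, -4.4]
position: [0.5312, -0.1654, 0.1653]
ft_force: [0.0, -0.2, -7.0]
```

Contact came at TCP z≈0.161, and the keeper is now being pushed up. I'll go on to about 9 mm past contact and check the force.

```bash
python3 -m jog '[[0,0,0,0,0,-0.002,0],[0,0,0,0,0,0,0]]' | grep -E "pos|ft"
python3 -m jog '[[0,0,0,0,0,-0.002,0],[0,0,0,0,0,0,0]]' | grep -E "pos|ft"
python3 -m jog '[[0,0,0,0,0,0,0]]' | grep -E "pos|ft"
python3 -m jog '[[0,0,0,0,0,0,0]]' | grep -E "pos|ft"
```

```text
position: [0.5312, -0.1654, 0.1674]
ft_force: [-0.2, -0.9, -6.9]
position: [0.5312, -0.1654, 0.1693]
ft_force: [-0.1, 0.2, -7.4]
position: [0.5312, -0.1654, 0.1692]
ft_force: [0.1, -0.9, -7.4]
position: [0.5312, -0.1654, 0.1692]
ft_force: [0.4, 0.5, -7.4]
```

```bash
python3 -m jog '[[0,0,0,0,0,-0.0015,0],[0,0,0,0,0,0,0]]' | grep -E "pos|ft"
python3 -m jog '[[0,0,0,0,-0.002,0,0],[0,0,0,0,-0.002,0,0],[0,0,0,0,0,0,0]]' | grep -E "pos|ft"
python3 -m jog '[[0,0,0,0,-0.001,0,0],[0,0,0,0,-0.001,0,0],[0,0,0,0,0,0,0]]' | grep -E "pos|ft"
```

```text
position: [0.5312, -0.1654, 0.1709]
ft_force: [0.4, -0.2, -7.5]
position: [0.5268, -0.1649, 0.1708]
ft_force: [0.2, -0.5, -7.6]
position: [0.5252, -0.1646, 0.1708]
ft_force: [1.6, -0.2, -8.3]
```

```bash
python3 -m jog '[[0,0,0,0,-0.001,0,0],[0,0,0,0,0,0,0]]' | grep -E "pos|ft"
python3 -m jog '[[0,0,0,0,-0.001,0,0],[0,0,0,0,0,0,0]]' | grep -E "pos|ft"
python3 -m jog '[[0,0,0,0,-0.001,0,0],[0,0,0,0,0,0,0]]' | grep -E "pos|ft"
```

```text
position: [0.5242, -0.1645, 0.1708]
ft_force: [2.1, -0.8, -8.0]
position: [0.5231, -0.1644, 0.1708]
ft_force: [1.7, 0.0, -7.7]
position: [0.5222, -0.1643, 0.1708]
ft_force: [0.9, -0.2, -8.8]
```

```bash
python3 -m jog '[[0,0,0,0,-0.0015,0,0],[0,0,0,0,-0.0015,0,0],[0,0,0,0,0,0,0]]' | grep -E "pos|ft"
python3 -m jog '[[0,0,0,0,-0.0015,0,0],[0,0,0,0,-0.0015,0,0],[0,0,0,0,0,0,0]]' | grep -E "pos|ft"
```

```text
position: [0.5188, -0.1638, 0.1707]
ft_force: [-0.4, 0.9, -7.7]
position: [0.5153, -0.1632, 0.1705]
ft_force: [-5.7, -0.2, -7.7]
```

The force now pushes the bar outward, towards -x. That fits the bar rolling off the keeper's rounded end at x=-18, so I'm continuing outward.

```bash
python3 -m jog '[[0,0,0,0,-0.0015,0,0],[0,0,0,0,-0.0015,0,0],[0,0,0,0,0,0,0]]' | grep -E "pos|ft"
python3 -m jog '[[0,0,0,0,-0.0015,0,0],[0,0,0,0,-0.0015,0,0],[0,0,0,0,0,0,0]]' | grep -E "pos|ft"
```

```text
position: [0.5127, -0.1629, 0.1707]
ft_force: [-6.6, 0.4, -6.8]
position: [0.5109, -0.163, 0.1714]
ft_force: [-0.2, 0.1, -2.3]
```

The bar is clear: only the basket's weight is left on the tool. I'll draw it well out and then raise it.

```bash
python3 -m jog '[[0,0,0,0,-0.003,0,0],[0,0,0,0,-0.005,0,0],[0,0,0,0,-0.01,0,0],[0,0,0,0,-0.012,0,0],[0,0,0,0,-0.012,-0.005,0],[0,0,0,0,-0.01,-0.015,0],[0,0,0,0,-0.005,-0.02,0],[0,0,0,0,0,-0.02,0],[0,0,0,0,0,-0.01,0],[0,0,0,0,0,0,0]]'
python3 - <<'E'
from rig import optics
from h import *
d={n:optics.get_image(n) for n in("scene","top")}; pickle.dump(d,open("d2.pkl","wb"))
cv2.imwrite("pics/c2.png",cv2.resize(d["scene"]["pixels"][130:290,280:480,::-1],None,fx=3,fy=3,interpolation=2))
E
```

```text
time_s: 13.2
position: [0.4539, -0.1555, 0.2415]
tool_rot: [[0.129, 0.992, 0.001], [0.992, -0.129, -0.001], [-0.001, 0.001, -1.0]]
ft_force: [0.0, 0.6, -2.4]
grip_width: 0.0132
gripper_force: 40.1
```

View pics/c2.png

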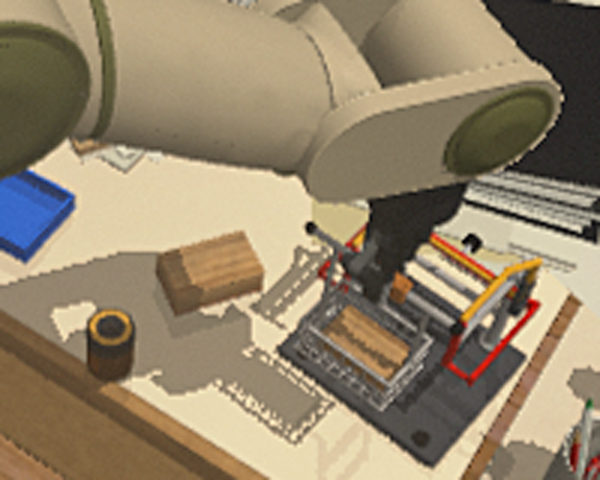

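The basket hangs level, at crop (370,340), with the block in it and in front of the rack. Next is the traverse to above the tray.

```bash
python3 -m jog '[[0,0,0,0.015,-0.003,0,0],[0,0,0,0.03,-0.003,0,0],[0,0,0,0.04,-0.003,0,0],[0,0,0,0.045,-0.003,0,0],[0,0,0,0.045,-0.003,0,0],[0,0,0,0.045,-0.003,0,0],[0,0,0,0.045,-0.003,0,0],[0,0,0,0.04,-0.003,0,0],[0,0,0,0.04,-0.003,0,0],[0,0,0,0.03,-0.003,0,0]]'
python3 -m jog '[[0,0,0,0.025,0,0,0],[0,0,0,0.015,0,0,0],[0,0,0,0.007,0,0,0],[0,0,-0.03,0,0,0,0],[0,0,-0.05,0,0,0,0],[0,0,-0.05,0,0,0,0],[0,0,-0.02,0,0,0,0],[0,0,0,0,0,0,0],[0,0,0,0,0,0,0]]'
python3 - <<'E'
from rig import optics,observe
from h import *
s=observe(); e=np.array([.4785,.2735,.2415])-s["position"]; R=np.array(s["tool_rot"]); print("to go tool",R.T@e,np.degrees(np.arctan2(R[1,1],R[0,1])),s["ft_force"])
d={n:optics.get_image(n) for n in("scene","top")}; pickle.dump(d,open("d3.pkl","wb"))
cv2.imwrite("pics/c3.png",np.hstack([cv2.resize(d["scene"]["pixels"][120:240,210:340,::-1],(433,400),interpolation=2),cv2.resize(d["top"]["pixels"][160:260,230:320,::-1],(360,400),interpolation=2)]))
E
```

```text
time_s: 14.55
position: [0.4714, 0.2227, 0.2403]
tool_rot: [[0.127, 0.992, -0.001], [0.992, -0.127, 0.0], [-0.0, -0.001, -1.0]]
ft_force: [0.5, -1.2, -3.2]
grip_width: 0.0135
gripper_force: 40.1
time_s: 15.68
position: [0.4785, 0.2668, 0.2408]
tool_rot: [[-0.02, 1.0, -0.0], [1.0, 0.02, -0.0], [-0.0, -0.0, -1.0]]
ft_force: [-0.7, 0.5, -2.4]
grip_width: 0.0138
gripper_force: 40.1
to go tool [ 0.00674543  0.00018124 -0.00066801] 1.1684585657961764 [-0.69833709  0.50765972 -2.43505999]
```

View pics/c3.png

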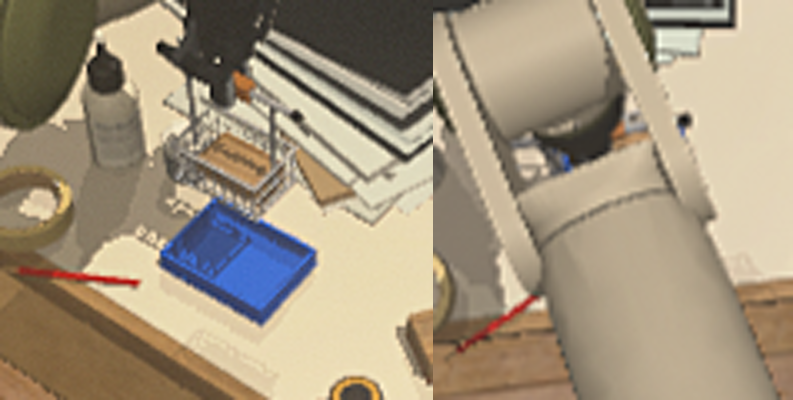

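The scene view shows the basket level above the tray with the block in it. The right end ball is at scene ≈(299,155) and top ≈(293,190), and I'll use it to check the offset in the grip.

```bash
python3 - <<'E'
from h import *
d=pickle.load(open("d3.pkl","rb")); s,t=d["scene"],d["top"]
pj=lambda P,im:cv2.projectPoints(np.array([P],float),np.array(im["rvec"],float),np.array(im["tvec"],float),np.array(im["mtx"]),None)[0][0,0].round(1)
print(tri(t,(293-.4,190-.4),s,(298.9-.4,155.4-.4)), "expect .480,.195,.259", pj((.480,.195,.259),s),pj((.480,.195,.259),t))
# left ball & basket underside/rim corners expected, in crop c3 scene pixels
c=np.array([.4785,.2668,.1363]);
for nm,o in {"Lball":(0,.072,.123),"rimFL":(-.032,.048,.045),"rimFR":(-.032,-.048,.045),"rimBR":(.032,-.048,.045),"rimBL":(.032,.048,.045),"botFR":(-.032,-.048,0),"botFL":(-.032,.048,0)}.items():
    p=pj(c+np.array(o),s); print(nm,((p-[210,120]+.5)*3.33).round())
E
```

```text
(array([0.47833727, 0.19653239, 0.25911056]), np.float64(0.0005461060866385133)) expect .480,.195,.259 [299.2 154.9] [293.1 189. ]
Lball [165.  48.]
rimFL [170. 144.]
rimFR [255. 191.]
rimBR [300. 148.]
rimBL [216. 103.]
botFR [257. 225.]
botFL [175. 177.]
```

The offset agrees within 2 mm and the basket is level. I'm lowering it, slowly near the floor.

```bash
python3 -m jog '[[0,0,0,0.006,0,0.008,0],[0,0,0,0,0,0.02,0],[0,0,0,0,0,0.025,0],[0,0,0,0,0,0.025,0],[0,0,0,0,0,0.015,0],[0,0,0,0,0,0.008,0],[0,0,0,0,0,0.006,0],[0,0,0,0,0,0.005,0],[0,0,0,0,0,0.005,0],[0,0,0,0,0,0,0]]'|grep -E "pos|ft"
python3 -m jog '[[0,0,0,0,0,0.003,0],[0,0,0,0,0,0.003,0],[0,0,0,0,0,0,0]]' | grep -E "pos|ft"
python3 -m jog '[[0,0,0,0,0,0.0015,0],[0,0,0,0,0,0.0015,0],[0,0,0,0,0,0,0]]' | grep -E "pos|ft"
```

```text
position: [0.4782, 0.2729, 0.1236]
ft_force: [0.1, 0.4, -1.9]
position: [0.4782, 0.2729, 0.1176]
ft_force: [-0.4, -0.3, -2.7]
position: [0.4783, 0.2729, 0.1147]
ft_force: [-0.5, 0.4, -1.8]
```

```bash
python3 -m jog '[[0,0,0,0,0,0.0015,0],[0,0,0,0,0,0.0015,0],[0,0,0,0,0,0,0]]' | grep -E "pos|ft"
python3 -m jog '[[0,0,0,0,0,0.001,0],[0,0,0,0,0,0,0]]' | grep -E "pos|ft"
python3 -m jog '[[0,0,0,0,0,0.001,0],[0,0,0,0,0,0,0]]' | grep -E "pos|ft"
```

```text
position: [0.4783, 0.2729, 0.1117]
ft_force: [0.2, -0.1, -1.7]
position: [0.4783, 0.273, 0.1108]
ft_force: [0.9, -0.5, -2.3]
position: [0.4783, 0.273, 0.1097]
ft_force: [-0.3, -0.7, -1.9]
```

```bash
python3 -m jog '[[0,0,0,0,0,0.001,0],[0,0,0,0,0,0,0]]' | grep -E "pos|ft"
python3 -m jog '[[0,0,0,0,0,0.001,0],[0,0,0,0,0,0,0]]' | grep -E "pos|ft"
```

```text
position: [0.4784, 0.273, 0.1089]
ft_force: [0.0, 0.2, -1.9]
position: [0.4786, 0.273, 0.1089]
ft_force: [-1.6, -0.9, 6.8]
```

It touched down on the floor at 6.8 N net. I'll relieve that a little and open gently to about 50 mm.

```bash
python3 -m jog '[[0,0,0,0,0,-0.0008,0],[0,0,0,0,0,0,16],[0,0,0,0,0,0,20],[0,0,0,0,0,0,30],[0,0,0,0,0,0,45],[0,0,0,0,0,0,55],[0,0,0,0,0,0,55]]'
python3 -m jog '[[0,0,0,0,0,-0.01,55],[0,0,0,0,0,-0.02,55],[0,0,0,0,0,-0.03,55],[0,0,0,0,0,-0.04,55],[0,0,0,0,0,-0.04,55],[0,0,0,0,0,-0.04,55],[0,0,0,0,0,0,55],[0,0,0,0,0,0,55]]'
python3 - <<'E'
from rig import optics
from h import *
d={n:optics.get_image(n) for n in("scene","top")}; pickle.dump(d,open("d4.pkl","wb"))
cv2.imwrite("pics/c4.png",np.hstack([cv2.resize(d["scene"]["pixels"][120:240,210:340,::-1],(433,400),interpolation=2),cv2.resize(d["top"]["pixels"][160:260,230:320,::-1],(360,400),interpolation=2)]))
E
```

```text
time_s: 20.02
position: [0.4783, 0.2729, 0.1086]
tool_rot: [[-0.021, 1.0, -0.0], [1.0, 0.021, -0.0], [-0.0, -0.0, -1.0]]
ft_force: [0.1, 0.7, 0.4]
grip_width: 0.0469
gripper_force: 0.0
time_s: 21.02
position: [0.478, 0.2728, 0.2883]
tool_rot: [[-0.021, 1.0, -0.001], [1.0, 0.021, -0.0], [-0.0, -0.001, -1.0]]
ft_force: [-0.0, -0.7, -0.8]
grip_width: 0.0466
gripper_force: 0.0
```

View pics/c4.png

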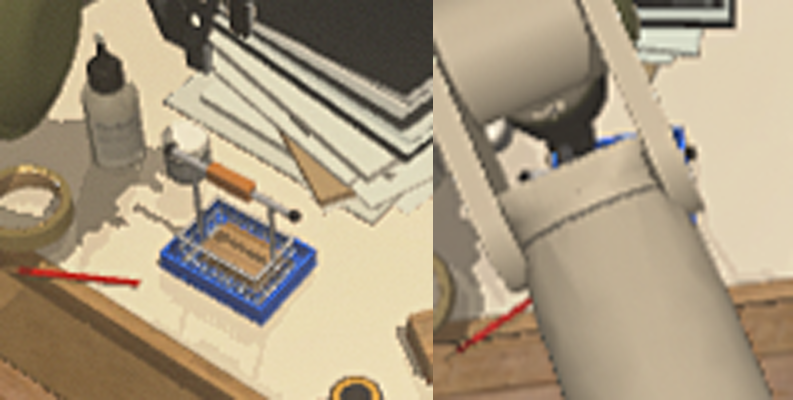

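The basket stands flat inside the tray, at crop (238,245), with the block in it. The gripper is clear and the jars haven't moved, so I'm handing in.

```bash
python3 -c "
from rig import job; print(job.close_job())"
```

```text
the job is handed in; nothing more can be done
None
```

I lifted the basket off the rack past the lips, set it flat in the blue tray with the block still in it, released it, and handed the job in at about 21 s; no verdict came back.

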